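Flip the measured sample's status tag to green

TASK

The sample in the amber bottle has been measured: push the status tag in front of that bottle all the way over its hinge, from red to green, so that it lies level on the bottle's side. Use only a light push, without pinching the tag. Leave the other two tags as they are, and do not shift or pick up any of the bottles and glassware.

Things in the scene. Friction and masses are not known exactly. Their poses are not given: they have to be found in the camera images.
- rack: Grey rack fixed to the bench: base plate 190 x 400 x 10 mm, three stations 120 mm apart (left, mid, right as the robot sees them; left = rack +y). Origin: at bench height under the mid tag's hinge. x points from tags to bottles (world +x, up to 0.2 rad turned), y along the tags' hinge line, z up. The base spans -35 to +155 mm in x: under the tags' free ends is only the bare bench.
- tag_left (a joint): Flip tag of the left station: plate 50 mm wide, 6 mm thick, reaching from 10 to 70 mm off its hinge; one face red, one green. rad: 0 = level towards the robot, red up; pi/2 = upright; pi = level towards the bottles, green up, at its stop. Starts at 0 to 0.35. Stiff hinge: 0.04 N m turns it, it stays where it is left and does not fall by itself.
- tag_left_hinge (a point): Point on the hinge axis of the left tag, middle of its width, 90 mm above the bench; axes as the rack's. Posts on both sides (22 mm along rack x, 6 mm thick, 62 mm apart inside) end 95 mm above the bench.
- tag_left_edge (a point): Middle of the free edge of the left tag, 70 mm from the hinge, half-way through its thickness.
- place_left (a point): Centre of the round bottle place of the left station, on the base plate (10 mm above the bench), 120 mm behind the hinge of the left tag (a white disc with a black rim).
- tag_mid (a joint): Flip tag of the mid station: plate 50 mm wide, 6 mm thick, reaching from 10 to 70 mm off its hinge; one face red, one green. rad: 0 = level towards the robot, red up; pi/2 = upright; pi = level towards the bottles, green up, at its stop. Starts at 0 to 0.35. Stiff hinge: 0.04 N m turns it, it stays where it is left and does not fall by itself.
- tag_mid_hinge (a point): Point on the hinge axis of the mid tag, middle of its width, 90 mm above the bench; axes as the rack's. Posts on both sides (22 mm along rack x, 6 mm thick, 62 mm apart inside) end 95 mm above the bench.
- tag_mid_edge (a point): Middle of the free edge of the mid tag, 70 mm from the hinge, half-way through its thickness.
- place_mid (a point): Centre of the round bottle place of the mid station, on the base plate (10 mm above the bench), 120 mm behind the hinge of the mid tag (a white disc with a black rim).
- tag_right (a joint): Flip tag of the right station: plate 50 mm wide, 6 mm thick, reaching from 10 to 70 mm off its hinge; one face red, one green. rad: 0 = level towards the robot, red up; pi/2 = upright; pi = level towards the bottles, green up, at its stop. Starts at 0 to 0.35. Stiff hinge: 0.04 N m turns it, it stays where it is left and does not fall by itself.
- tag_right_hinge (a point): Point on the hinge axis of the right tag, middle of its width, 90 mm above the bench; axes as the rack's. Posts on both sides (22 mm along rack x, 6 mm thick, 62 mm apart inside) end 95 mm above the bench.
- tag_right_edge (a point): Middle of the free edge of the right tag, 70 mm from the hinge, half-way through its thickness.
- place_right (a point): Centre of the round bottle place of the right station, on the base plate (10 mm above the bench), 120 mm behind the hinge of the right tag (a white disc with a black rim).
- amber_bottle: Amber (brown) glass sample bottle with black cap and paper label, 52 mm diameter, 100 mm tall, loose, upright on one of the three bottle places; the tag in front of it is the one to flip. Origin: centre of its underside.
- white_bottle: White plastic bottle with blue cap, 52 mm diameter, 100 mm tall, loose, upright on another bottle place. Origin: centre of its underside.
- green_bottle: Green glass bottle with white cap, 52 mm diameter, 100 mm tall, loose, upright on the remaining bottle place. Origin: centre of its underside.
- beaker: Clear glass beaker, 66 mm diameter, 85 mm tall, loose on the bench left of the rack. Origin: centre of its underside.
- jar: Clear glass jar with blue lid, 56 mm diameter, 70 mm tall, loose on the bench to the right. Origin: centre of its underside.
- flask: Clear glass flask with narrow neck, 80 mm diameter, 135 mm tall, loose on the bench to the right. Origin: centre of its underside.
- wash_bottle: White plastic bottle with red cap, 68 mm diameter, 150 mm tall, loose on the bench far to the left. Origin: centre of its underside.
Mind the look-alikes: they are no part of the job. Leave any yellow look-alike of the beaker alone. Leave any pink look-alike of the jar alone.

How it is judged:
At the end, for the whole second after the job is handed in: The tag in front of the amber bottle lies on the bottle's side, green face up, within 0.14 rad (8 degrees) of level, and is at rest; the free edges of the other two tags are within 15 mm of where they began; every bottle and vessel stands upright within 20 mm of its starting place (((horizontal distance between amber_bottle and place_left below 0.04 m and value of joint tag_left above 3 rad and distance of each of tag_mid_edge, tag_right_edge from where it was at the start of the episode below 0.015 m) or (horizontal distance between amber_bottle and place_mid below 0.04 m and value of joint tag_mid above 3 rad and distance of each of tag_left_edge, tag_right_edge from where it was at the start of the episode below 0.015 m) or (horizontal distance between amber_bottle and place_right below 0.04 m and value of joint tag_right above 3 rad and distance of each of tag_left_edge, tag_mid_edge from where it was at the start of the episode below 0.015 m)) and velocity of joint tag_left between -0.05 and 0.05 rad/s and velocity of joint tag_mid between -0.05 and 0.05 rad/s and velocity of joint tag_right between -0.05 and 0.05 rad/s and distance of each of amber_bottle, white_bottle, green_bottle, beaker, jar, flask, wash_bottle from where it was at the start of the episode below 0.02 m and angle between each of amber_bottle, white_bottle, green_bottle, beaker, jar, flask, wash_bottle's own z axis and vertical below 0.1 rad); the robot touches nothing.
It fails at once if a tag that is not in front of the amber bottle is turned (its edge moves over 20 mm) ((not (horizontal distance between amber_bottle and place_left below 0.04 m) and distance of tag_left_edge from where it was at the start of the episode above 0.02 m) or (not (horizontal distance between amber_bottle and place_mid below 0.04 m) and distance of tag_mid_edge from where it was at the start of the episode above 0.02 m) or (not (horizontal distance between amber_bottle and place_right below 0.04 m) and distance of tag_right_edge from where it was at the start of the episode above 0.02 m)).
It fails at once if a bottle or vessel is shifted, lifted (over 20 mm) or tipped (distance of any of amber_bottle, white_bottle, green_bottle, beaker, jar, flask, wash_bottle from where it was at the start of the episode above 0.02 m or angle between any of amber_bottle, white_bottle, green_bottle, beaker, jar, flask, wash_bottle's own z axis and vertical above 0.3 rad).
It fails at once if a tag is pushed or pinched with more than 25 N (contact force between the fingers and tag_left above 25 N or contact force between the fingers and tag_mid above 25 N or contact force between the fingers and tag_right above 25 N).
It also fails if it takes over 38 s, if anything falls off the work surface, if the arm or the gripper's body presses on something with over 40 N, if the wrist force passes 120 N, or if a joint passes its speed limit or range.

ROBOT

A 6-joint arm with a two-finger parallel gripper is mounted at the origin on the work surface. World frame = base frame: x ahead of the robot, y to its left, z up, the work surface at z = 0. Lengths are in m, angles in rad, forces in N, time in s.
With the tool pointing down it reaches from about 0.3 to 0.775 m from the base axis. Payload 14.6 kg.
Tool frame: the origin (TCP) lies at the very end of the fingers, on their centre line; the grasp point (between the pads) lies 19 mm behind it (pinch_z is the distance from the TCP to the grasp point, in m); z points along the fingers, y is the line along which they close (so a half turn about z gives the same grasp; the last joint's range is limited). The gripper opens to 85 mm and grips with 20 to 120 N. Pads are 22 mm wide; open, the fingers measure 114 mm over their backs; the gripper's body (76 mm by 85 mm) begins 54 mm behind the grasp point. The pads swing forward as they close: fully open they stand 13 mm farther back than shut.
Start: joints at [-0.067, 0.3, 1.521, -0, 1.321, -0.067], TCP at [0.55, -0, 0.231] pointing down, gripper open.
Joint ranges: [-3.03, 3.03], [-0.79, 2.21], [0.23, 2.52], [-1.04, 4.18], [0, 3.07], [-2.55, 2.55]. Speed limits (rad/s): [2.22, 2.22, 2.57, 3.14, 3.14, 3.14].

INTERFACE

Orientations are given as a rotation vector (axis times angle).
In Python, from cell import * gives the robot as it stands. The module is installed in compiled form; this text tells all that it offers.
- The arm moves only by the tool apply_moves, never from a script. Its argument "plan" is a list of rows, each an object with "jaw": the opening, from -1 (shut) to 1 (fully open); "dp": the shift along the tool's x, y, z in mm, a list of three; "angular": the turn, a rotation vector about the tool's x, y, z in rad, a list of three. A call has exactly 10 rows; each row shifts and turns the commanded pose from where the row before left it, along the tool's axes as they then stand; what a row does not reach is not made up. A row lasts 1/8 s, in which the tool goes at most 62.5 mm and 10.7 degrees, less where a joint would pass 70% of its speed; a pose out of reach is approached as far as the arm can. A call with a gripper value outside its range is refused whole. The fingers move at their own pace and stop on an object; the grip force is fixed at half the most. Time passes only in rows, so rows that do not move let the fingers close, or fill a call up. It gives the time, the measured TCP pose, the force, the opening and the grip force at its end, in the units of the state.
- get_state(): the state, without advancing time (a new reading comes with each control period).
- grab_frame(name): name is "scene" or "side" or "wrist"; returns a dict with "pixels" (400x640x3 uint8, red, green, blue), "fx", "fy", "cx", "cy" (pixels), "T" (4x4, takes a point from camera to world coordinates); the wrist camera has in their place "tool_from_camera" (4x4, takes a point from camera to tool coordinates, whose origin is the TCP and whose axes are the flange's). Camera axes: x right, y down, z forward; pixel columns grow to the right and rows downward; lengths in m; the calibration is good to about 2 mm. A picture is of the moment at which its call begins: read the wrist's pose just before it. There is no depth.
- sign_off(): hands the job in; it is judged then, once.
Trained networks look in the newest picture that a camera, given by its name, has taken for a name from the list of things; names that differ only in an ending like _2 or _b are one class to them, and where a whole thing is asked for, a point or a joint stands for the part that bears it (a point fixed in the world has none). Each returns a list of dicts, best first, with "confidence" (0 to 1); they miss things now and then, are a little off and sometimes report something else, mostly with a low value. They report only what shows in the picture. A call takes as long as a camera call. They do not tell look-alikes from the thing itself.
- recognise(camera, name): "point" ([x, y, z] in m, in the coordinates of the camera as it stood for that picture, good to about 4 mm: the middle of the surface that is visible of it).
- regions_of(camera, name): "region" (400x640 bool, what is visible of it).
The state is a dict: "time_s": time; "joint_positions": joint angles; "qd": joint speeds; "joint_efforts": joint torques, N m; "eef_pos": TCP position; "orientation": TCP orientation; "wrist_force": force on the tool from outside, world axes, zero at the start; "wrist_torque": the same for the moment, N m; "grip_width": finger opening in m; "gripper_force": force on a finger pad.
Only numpy, scipy, OpenCV 4.12 (cv2) and the standard library are available. Lean on these libraries where they do the work, as an engineer would, in place of code of your own. Each camera call takes 0.05 s, during which the arm holds its last target. There are 200 camera calls.

## Working session

There is one attempt and no reset: what is moved stays moved. The work goes in short steps, Python scripts to look and compute and a tool call to move; the robot and the scene stay as the last step left them, time stands still between calls to the robot, and variables do not carry over. Pictures are saved under pics/ and viewed, at most 10 in all, crops included, and the job is handed in when it is done.

Besides the shell and the picture viewer there is one more tool, called after "Emit:" as a command line: name --argument value ..., lists and objects as JSON in quotes. apply_moves: Moves the arm, as the interface text tells. Its arguments: {"type":"object","properties":{"plan":{"type":"array"}},"required":["plan"]}

```bash
mkdir -p pics; cat > h.py <<'E'
from cell import *
import numpy as np, cv2
from scipy.spatial.transform import Rotation as R
def camT(n,f,s):
    if n!='wrist': return np.array(f['T'])
    T=np.eye(4);T[:3,:3]=R.from_rotvec(s['orientation']).as_matrix();T[:3,3]=s['eef_pos']
    return T@np.array(f['tool_from_camera'])
def save(f,p): cv2.imwrite(p,f['pixels'][:,:,::-1])
E
python3 - <<'E'
from h import *
for n in ['scene','side']:
    s=get_state();f=grab_frame(n);T=camT(n,f,s);save(f,f'pics/{n}0.png')
    print(n,f['fx'],f['cx'],f['cy'],T.round(3).tolist())
    for o in ['amber_bottle','white_bottle','green_bottle','tag_left','beaker','jar','flask','wash_bottle','rack','place_left','tag_left_hinge','tag_left_edge','tag_mid_hinge','tag_right_hinge','tag_mid_edge','tag_right_edge']:
        for d in recognise(n,o)[:3]:
            p=np.array(d['point']);w=T[:3,:3]@p+T[:3,3]
            print(o,round(d['confidence'],2),w.round(3),[round(f['fx']*p[0]/p[2]+f['cx']),round(f['fy']*p[1]/p[2]+f['cy'])])
print(get_state())
E
```

```text
scene 488.39924241928213 317.91691465740945 210.34584437580054 [[-0.839, 0.46, -0.291, 0.918], [0.544, 0.694, -0.471, 0.643], [-0.015, -0.553, -0.833, 1.228], [0.0, 0.0, 0.0, 1.0]]
amber_bottle 0.83 [ 0.672 -0.04   0.077] [264, 228]
amber_bottle 0.73 [0.59  0.094 0.007] [316, 261]
white_bottle 0.69 [0.681 0.069 0.074] [281, 260]
white_bottle 0.69 [ 0.589 -0.441  0.058] [226, 131]
white_bottle 0.53 [0.528 0.195 0.096] [356, 263]
green_bottle 0.72 [0.683 0.194 0.079] [305, 295]
green_bottle 0.5 [ 0.593 -0.439  0.06 ] [225, 131]
tag_left 0.97 [0.53  0.191 0.095] [355, 262]
beaker 0.8 [0.482 0.396 0.048] [417, 322]
beaker 0.66 [0.368 0.331 0.05 ] [435, 279]
beaker 0.41 [0.526 0.076 0.107] [331, 227]
jar 0.58 [0.483 0.391 0.049] [415, 321]
flask 0.59 [ 0.591 -0.442  0.057] [225, 131]
wash_bottle 0.19 [0.683 0.192 0.078] [305, 295]
rack 0.56 [0.594 0.095 0.008] [315, 262]
place_left 0.88 [0.591 0.094 0.008] [315, 261]
tag_left_hinge 0.81 [0.591 0.099 0.008] [316, 263]
tag_left_edge 0.64 [0.526 0.195 0.094] [357, 262]
tag_left_edge 0.33 [0.591 0.1   0.008] [316, 263]
tag_left_edge 0.22 [0.6
[... 1963 characters left out ...]
[-6.66037233e-02,  2.99896740e-01,  1.52102491e+00, -2.10474988e-06,
        1.32071749e+00, -6.66209877e-02]), 'qd': array([-1.86549908e-04, -7.98374953e-05, -4.22613435e-04,  3.79912913e-03,
       -1.85165664e-03,  2.51075959e-04]), 'joint_efforts': array([-3.57172512e-04, -5.43351102e+01, -3.61983132e+01,  3.22806997e-06,
        5.97673134e-04,  9.03856744e-05]), 'eef_pos': array([ 5.49976238e-01, -3.89659042e-06,  2.31271821e-01]), 'orientation': array([-2.22139792e+00, -2.22143743e+00,  5.04949136e-05]), 'wrist_force': array([-0.61408966, -0.75694216, -0.18242888]), 'wrist_torque': array([-0.01362106, -0.02541773, -0.01414368]), 'gripper_force': 0.0, 'grip_width': 0.08540739555247376}
```

View images.

View pics/scene0.png

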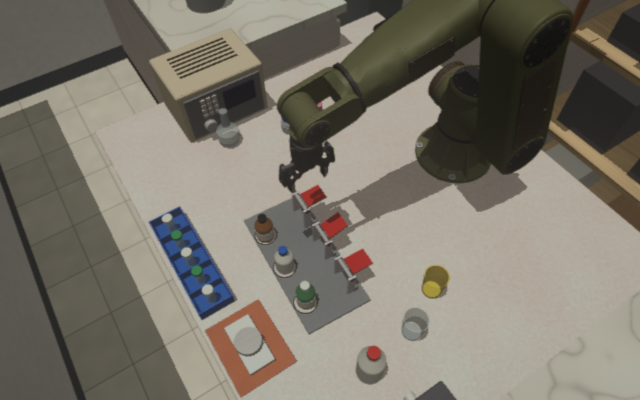

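View pics/side0.png

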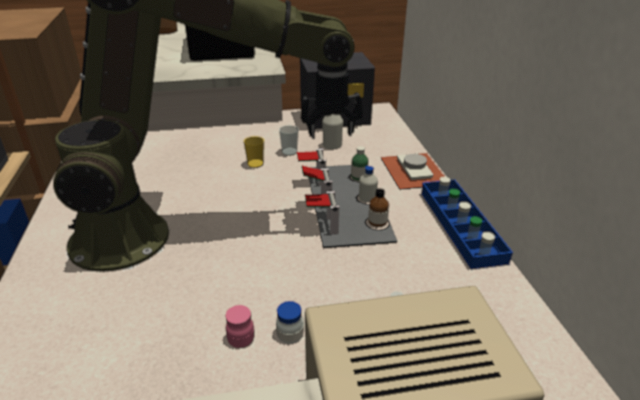

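```bash
cat > fit.py <<'E'
from h import *
from scipy.optimize import least_squares
def model(q,yr,th):   # red face corners of the tag at rack-y yr
    c,s_=np.cos(q[2]),np.sin(q[2]); P=[]
    for r,w in [(.01,-.025),(.07,-.025),(.07,.025),(.01,.025)]:
        x=-r*np.cos(th)+.003*np.sin(th); z=.09+r*np.sin(th)+.003*np.cos(th); y=yr+w
        P.append([q[0]+c*x-s_*y,q[1]+s_*x+c*y,z])
    return np.array(P)
def proj(T,f,P):
    p=(P-T[:3,3])@T[:3,:3]; return np.c_[f['fx']*p[:,0]/p[:,2]+f['cx'],f['fy']*p[:,1]/p[:,2]+f['cy']]
def mom(poly):
    m=cv2.moments((poly*64).astype(np.float32).reshape(-1,1,2)); return np.array([m['m10'],m['m01']])/m['m00']/64
E
python3 - <<'E'
from fit import *
fr={}
for n in ['scene','side','wrist']:
    s=get_state();f=grab_frame(n);fr[n]=(f,camT(n,f,s))
save(fr['wrist'][0],'pics/wrist0.png')
f=fr['side'][0]; cv2.imwrite('pics/crop.png',cv2.resize(f['pixels'][135:255,280:420,::-1],None,fx=5,fy=5,interpolation=cv2.INTER_CUBIC)[:600])
Y=[.12,0,-.12]; q0=np.array([.56,.07,-.05,.15,.15,.15]); obs=[]
for n in ['scene','side']:
    f,T=fr[n]; h=cv2.cvtColor(f['pixels'],cv2.COLOR_RGB2HSV)
    m=(((h[...,0]<8)|(h[...,0]>172))&(h[...,1]>170)&(h[...,2]>60)).astype(np.uint8)
    k,_,st,ce=cv2.connectedComponentsWithStats(m)
    for i,y in enumerate(Y):
        g=mom(proj(T,f,model(q0,y,.15)))
        for j in range(1,k):
            if st[j,4]>60 and np.hypot(*(ce[j]-g))<15:
                pts=np.argwhere(_==j)[:,::-1].astype(np.int32)
                hull=cv2.convexHull(pts).reshape(-1,2); print(n,i,g.round(),ce[j].round(1),st[j,4],mom(hull.astype(float)).round(1),hull.tolist() if 0 else '')
                obs.append((n,i,mom(hull.astype(float)),cv2.contourArea(hull)))
def res(q):
    r=[]
    for n,i,c,a in obs:
        f,T=fr[n]; P=proj(T,f,model(q,Y[i],q[3+i]))
        r+=list(mom(P)-c)
    return np.array(r+list((q[3:]-.17)/.3))
o=least_squares(res,q0); print(o.x.round(4),o.fun.round(1))
q=o.x
for i,y in enumerate(Y): print(model(q,y,q[3+i]).round(3).tolist())
E
```

```text
scene 0 [356. 261.] [357.7 260.8] 332 [357.7 260.9] 
scene 1 [332. 227.] [333.5 226. ] 272 [333.5 225.8] 
scene 2 [310. 196.] [309.8 195.4] 151 [311.3 195.2] 
side 0 [309. 152.] [307.7 155.9] 138 [307.7 155.7] 
side 1 [314. 173.] [313.3 172.7] 163 [313.3 172.7] 
side 2 [320. 197.] [317.6 200.2] 239 [317.5 200.1] 
[ 0.5551  0.0683 -0.0536  0.17    0.17    0.17  ] [-0.7 -1.2 -0.3 -0.   0.2 -0.5 -0.  -3.1 -0.7  0.6  0.8 -2.8 -0.  -0.
 -0. ]
[[0.551, 0.164, 0.095], [0.492, 0.167, 0.105], [0.495, 0.217, 0.105], [0.554, 0.214, 0.095]]
[[0.544, 0.044, 0.095], [0.485, 0.047, 0.105], [0.488, 0.097, 0.105], [0.547, 0.094, 0.095]]
[[0.538, -0.076, 0.095], [0.479, -0.073, 0.105], [0.482, -0.023, 0.105], [0.541, -0.026, 0.095]]
```

View pics/wrist0.png

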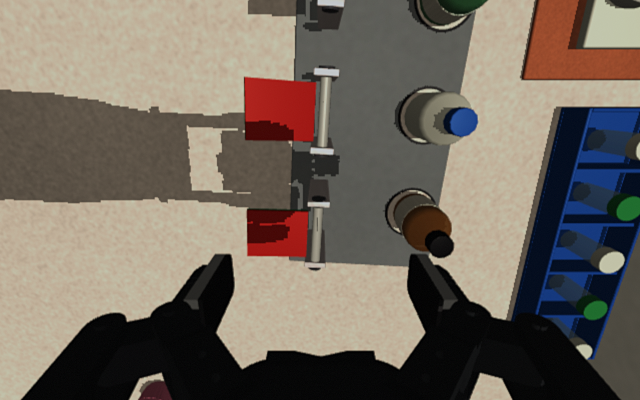

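View pics/crop.png

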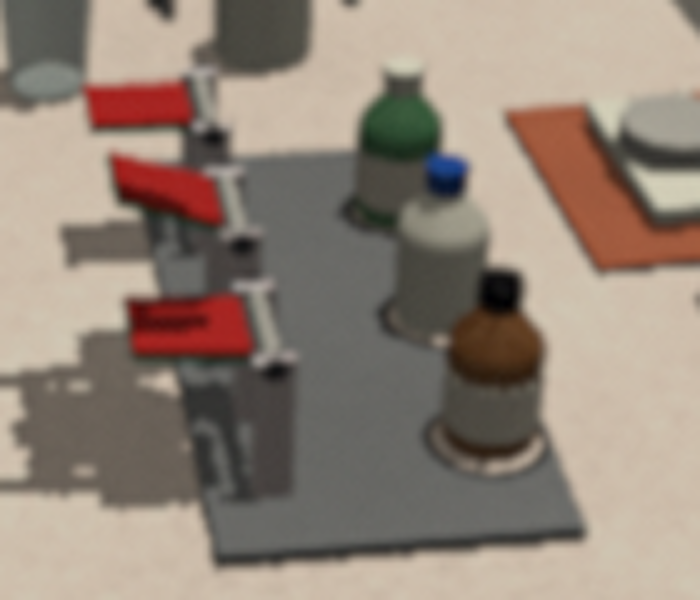

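```bash
cat > fit2.py <<'E'
from fit import *
Y=[.12,0,-.12]
def run(cams,q0):
    obs=[];fr={}
    for n in cams:
        s=get_state();f=grab_frame(n);T=camT(n,f,s);fr[n]=(f,T)
        h=cv2.cvtColor(f['pixels'],cv2.COLOR_RGB2HSV)
        m=(((h[...,0]<8)|(h[...,0]>172))&(h[...,1]>170)&(h[...,2]>40)).astype(np.uint8)
        k,lab,st,ce=cv2.connectedComponentsWithStats(m)
        for i,y in enumerate(Y):
            g=mom(proj(T,f,model(q0,y,q0[3+i])))
            for j in range(1,k):
                b=st[j]
                if b[4]>60 and np.hypot(*(ce[j]-g))<(15 if n!='wrist' else 45) and b[0]>0 and b[1]>0:
                    hull=cv2.convexHull(np.argwhere(lab==j)[:,::-1].astype(np.int32)).reshape(-1,2).astype(float)
                    obs.append((n,i,mom(hull),np.r_[hull.min(0)-.5,hull.max(0)+.5]))
    def res(q):
        r=[]
        for n,i,c,b in obs:
            f,T=fr[n]; P=proj(T,f,model(q,Y[i],q[3+i])); w=1 if n!='wrist' else .4
            r+=list(w*(mom(P)-c))+list(w*.5*(np.r_[P.min(0),P.max(0)]-b))
        return np.array(r+list((q[3:]-.17)/.3))
    o=least_squares(res,q0,diff_step=1e-3,x_scale=[.01,.01,.02,.1,.1,.1],loss='soft_l1')
    for ob,l in zip(obs,np.array_split(o.fun[:6*len(obs)],len(obs))): print(ob[0],ob[1],l.round(1))
    q=o.x;print('q',q.round(4)); 
    hi=q[:2]-.12*np.array([-np.sin(q[2]),np.cos(q[2])]);print('right hinge',hi.round(4),'place',(hi+.12*np.array([np.cos(q[2]),np.sin(q[2])])).round(3)); return q,fr
E
python3 - <<'E'
from fit2 import *
q,fr=run(['scene','side','wrist'],np.array([.555,.068,-.054,.05,.3,.05]))
E
```

```text
scene 0 [-0.8 -0.  -1.2 -0.4  0.6  0.3]
scene 1 [-0.4 -0.6 -1.2 -1.9  0.8  0.7]
scene 2 [ 0.6  0.2 -1.5 -0.3  2.5  0.8]
side 0 [-0.2 -0.2 -0.5 -0.6  0.6  0.5]
side 1 [-0.6  0.2 -0.7  0.2  0.5 -0.3]
side 2 [-0.1 -0.4 -0.4 -0.   0.6  0. ]
wrist 1 [-0.  -0.   0.1 -0.1  0.   0. ]
wrist 2 [ 0.2 -0.2  0.2 -0.2  0.1 -0. ]
q [ 0.5547  0.0671 -0.0593 -0.051   0.212   0.018 ]
right hinge [ 0.5475 -0.0527] place [ 0.667 -0.06 ]
```

```bash
cat > sim.py <<'E'
import numpy as np
# hinge plane u,z (mm), tilt = tool z forward from down. finger polygon halfthick 15
def poly(u,z,a):
    d=np.array([np.sin(a),-np.cos(a)]);n=np.array([np.cos(a),np.sin(a)])
    return d,n
def gap(u,z,a,th):  # min signed overlap test by sampling plate underside
    d,n=poly(u,z,a);hit=False
    r=np.linspace(10,70,61)
    for t in(-3,3):
        P=np.c_[-r*np.cos(th)+t*np.sin(th),90+r*np.sin(th)+t*np.cos(th)]-[u,z]
        al=P@d;si=P@n
        if ((al<0)&(al>-70)&(abs(si)<15)).any(): return True
    return False
def run(path,th=.02):
    for (u,z,a) in path:
        k=th
        while gap(u,z,a,k) and k<3.3:k+=.01
        th=k
        print((round(u),round(z),round(np.degrees(a))),'th',round(th,2))
if __name__=='__main__':
    key=[(-100,40,45),(-55,40,45),(-55,75,45),(-48,105,40),(-42,125,30),(-30,140,20),(-5,150,10),(20,150,0),(40,140,0),(50,125,0),(50,110,0),(50,97,0),(50,95,0)]
    P=[]
    for a,b in zip(key,key[1:]): P+=[tuple(np.array(a)+(np.array(b)-a)*t) for t in(.5,1)]
    run([(u,z,np.radians(t)) for u,z,t in P])
E
python3 sim.py
```

```text
(-78, 40, 45) th 0.02
(-55, 40, 45) th 0.02
(-55, 58, 45) th 0.1
(-55, 75, 45) th 0.32
(-52, 90, 42) th 0.54
(-48, 105, 40) th 0.75
(-45, 115, 35) th 0.9
(-42, 125, 30) th 1.04
(-36, 132, 25) th 1.2
(-30, 140, 20) th 1.35
(-18, 145, 15) th 1.58
(-5, 150, 10) th 1.77
(8, 150, 5) th 1.97
(20, 150, 0) th 2.14
(30, 145, 0) th 2.29
(40, 140, 0) th 2.39
(45, 132, 0) th 2.54
(50, 125, 0) th 2.67
(50, 118, 0) th 2.79
(50, 110, 0) th 2.89
(50, 104, 0) th 2.99
(50, 97, 0) th 3.08
(50, 96, 0) th 3.1
(50, 95, 0) th 3.12
```

Emit:
apply_moves --plan '[{"jaw":-1,"dp":[-27,-50,0],"angular":[0,0,0.059]},{"jaw":-1,"dp":[-20,-40,0],"angular":[0,0,0]},{"jaw":-1,"dp":[0,-14,0],"angular":[-0.16,0,0]},{"jaw":-1,"dp":[0,0,0],"angular":[-0.16,0,0]},{"jaw":-1,"dp":[0,0,0],"angular":[-0.16,0,0]},{"jaw":-1,"dp":[0,0,0],"angular":[-0.16,0,0]},{"jaw":-1,"dp":[0,0,0],"angular":[-0.145,0,0]},{"jaw":-1,"dp":[0,0,0],"angular":[0,0,0]},{"jaw":-1,"dp":[0,0,0],"angular":[0,0,0]},{"jaw":-1,"dp":[0,0,0],"angular":[0,0,0]}]'

```text
time_s: 3.25
eef_pos: [0.4455, -0.0438, 0.2318]
orientation: [1.805, 1.702, 0.704]
wrist_force: [0.9, 0.3, -0.3]
grip_width: 0.0001
gripper_force: 0.0
```

Emit:
apply_moves --plan '[{"jaw":-1,"dp":[-3,-27,27],"angular":[0,0,0]},{"jaw":-1,"dp":[0,-27,27],"angular":[0,0,0]},{"jaw":-1,"dp":[0,-27,27],"angular":[0,0,0]},{"jaw":-1,"dp":[0,-27,27],"angular":[0,0,0]},{"jaw":-1,"dp":[0,-18,18],"angular":[0,0,0]},{"jaw":-1,"dp":[0,-9,9],"angular":[0,0,0]},{"jaw":-1,"dp":[0,0,0],"angular":[0,0,0]},{"jaw":-1,"dp":[0,0,0],"angular":[0,0,0]},{"jaw":-1,"dp":[0,0,0],"angular":[0,0,0]},{"jaw":-1,"dp":[0,0,0],"angular":[0,0,0]}]'

```text
time_s: 4.5
eef_pos: [0.4501, -0.0374, 0.1127]
orientation: [1.79, 1.718, 0.752]
wrist_force: [-0.4, -0.6, 0.2]
grip_width: 0.0
gripper_force: 0.0
```

```bash
cat > where.py <<'E'
from h import *
def where():
    s=get_state();M=R.from_rotvec(s['orientation']).as_matrix();d=s['eef_pos'][:2]-[.5475,-.0527];y=-.059
    X=np.array([np.cos(y),np.sin(y)]);V=np.array([-X[1],X[0]]);z=M[:,2]
    print('u %.1f v %.1f z %.1f tilt %.1f'%(1e3*d@X,1e3*d@V,1e3*s['eef_pos'][2],np.degrees(np.arctan2(z[:2]@X,-z[2]))),'toolx.V',(M[:2,0]@V).round(3),'F',s['wrist_force'].round(1),'t',s['time_s'],'q',s['joint_positions'].round(2))
E
python3 - <<'E'
from where import *
where()
f=grab_frame('wrist');save(f,'pics/w1.png')
E
```

```text
u -98.1 v 9.5 z 112.7 tilt 45.8 toolx.V 0.999 F [-0.4 -0.6  0.2] t 4.5 q [-0.26  0.02  2.4   1.87  0.19 -2.02]
```

View pics/w1.png

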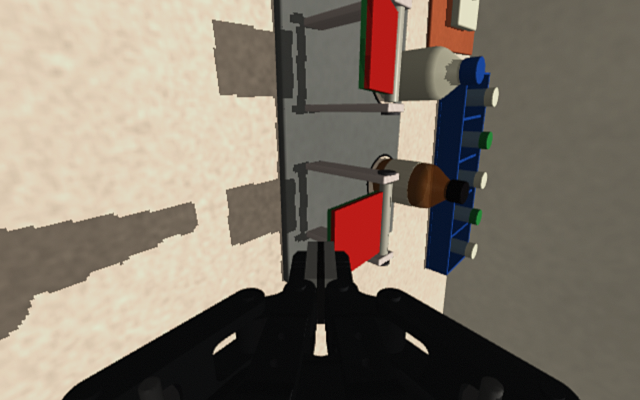

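Emit:
apply_moves --plan '[{"jaw":-1,"dp":[0,14,-14],"angular":[0,0,0]},{"jaw":-1,"dp":[0,14,-14],"angular":[0.05,0,0]},{"jaw":-1,"dp":[0,0,0],"angular":[0.09,0,0]},{"jaw":-1,"dp":[0,0,0],"angular":[0.09,0,0]},{"jaw":-1,"dp":[0,0,0],"angular":[0.09,0,0]},{"jaw":-1,"dp":[0,0,0],"angular":[0.05,0,0]},{"jaw":-1,"dp":[0,0,0],"angular":[0,0,0]},{"jaw":-1,"dp":[0,0,0],"angular":[0,0,0]},{"jaw":-1,"dp":[0,0,0],"angular":[0,0,0]},{"jaw":-1,"dp":[0,0,0],"angular":[0,0,0]}]'

```text
time_s: 5.8
eef_pos: [0.4526, -0.0292, 0.1353]
orientation: [1.941, 1.906, 0.597]
wrist_force: [0.3, -0.9, 0.6]
grip_width: 0.0001
gripper_force: 0.0
```

```bash
python3 -c "
from where import *
where()"
```

```text
u -96.1 v 17.8 z 135.3 tilt 31.7 toolx.V 0.997 F [ 0.3 -0.9  0.6] t 5.8 q [-0.23 -0.02  2.24  0.41  0.42 -0.55]
```

Emit:
apply_moves --plan '[{"jaw":-1,"dp":[-5,0,0],"angular":[0.03,-0.022,0.038]},{"jaw":-1,"dp":[-5,0,0],"angular":[0.03,-0.022,0.038]},{"jaw":-1,"dp":[-4,0,0],"angular":[0.03,-0.022,0.038]},{"jaw":-1,"dp":[0,0,0],"angular":[0,0,0]},{"jaw":-1,"dp":[0,-8,15],"angular":[0,0,0]},{"jaw":-1,"dp":[0,-8,15],"angular":[0,0,0]},{"jaw":-1,"dp":[0,-8,15],"angular":[0,0,0]},{"jaw":-1,"dp":[0,0,0],"angular":[0,0,0]},{"jaw":-1,"dp":[0,0,0],"angular":[0,0,0]},{"jaw":-1,"dp":[0,0,0],"angular":[0,0,0]}]'

```text
time_s: 7.05
eef_pos: [0.4513, -0.0406, 0.0845]
orientation: [2.109, 1.821, 0.48]
wrist_force: [-0.4, 0.7, -1.3]
grip_width: 0.0003
gripper_force: 0.0
```

```bash
python3 -c "
from where import *
where()"
```

```text
u -96.8 v 6.4 z 84.5 tilt 26.5 toolx.V 0.996 F [-0.4  0.7 -1.3] t 7.05 q [-0.21  0.11  2.22  0.22  0.36 -0.26]
```

Emit:
apply_moves --plan '[{"jaw":-1,"dp":[0,-4.5,9],"angular":[0,0,0]},{"jaw":-1,"dp":[0,-4.5,9],"angular":[0,0,0]},{"jaw":-1,"dp":[0,-4.5,9],"angular":[0,0,0]},{"jaw":-1,"dp":[0,0,0],"angular":[0,0,0]},{"jaw":-1,"dp":[0,7,3.5],"angular":[0,0,0]},{"jaw":-1,"dp":[0,7,3.5],"angular":[0,0,0]},{"jaw":-1,"dp":[0,7,3.5],"angular":[0,0,0]},{"jaw":-1,"dp":[0,0,0],"angular":[0,0,0]},{"jaw":-1,"dp":[0,0,0],"angular":[0,0,0]},{"jaw":-1,"dp":[0,0,0],"angular":[0,0,0]}]'

```text
time_s: 8.3
eef_pos: [0.4741, -0.0422, 0.0535]
orientation: [2.11, 1.822, 0.479]
wrist_force: [-0.0, 0.6, 0.7]
grip_width: 0.0
gripper_force: 0.0
```

```bash
python3 -c "
from where import *
where()
save(grab_frame('wrist'),'pics/w2.png')"
```

```text
u -73.9 v 6.1 z 53.5 tilt 26.4 toolx.V 0.996 F [-0.   0.6  0.7] t 8.3 q [-0.2   0.23  2.18  0.27  0.28 -0.3 ]
```

View pics/w2.png

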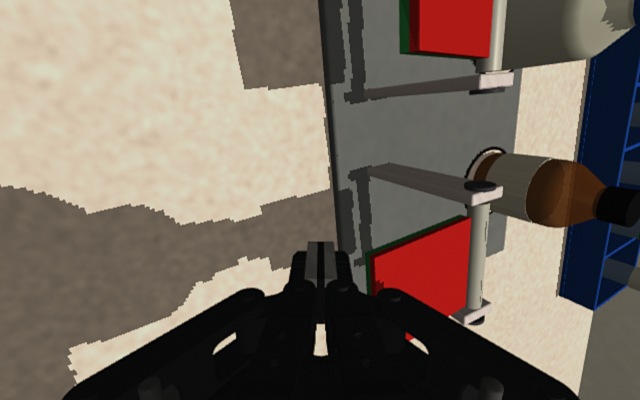

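Emit:
apply_moves --plan '[{"jaw":-1,"dp":[-2,3.6,1.8],"angular":[0,0,0]},{"jaw":-1,"dp":[-2,0,0],"angular":[0,0,0]},{"jaw":-1,"dp":[0,3.6,-7.2],"angular":[0,0,0]},{"jaw":-1,"dp":[0,3.6,-7.2],"angular":[0,0,0]},{"jaw":-1,"dp":[0,3.6,-7.2],"angular":[0,0,0]},{"jaw":-1,"dp":[0,3.6,-7.2],"angular":[0,0,0]},{"jaw":-1,"dp":[0,3.6,-7.2],"angular":[0,0,0]},{"jaw":-1,"dp":[0,0,0],"angular":[0,0,0]},{"jaw":-1,"dp":[0,0,0],"angular":[0,0,0]},{"jaw":-1,"dp":[0,0,0],"angular":[0,0,0]}]'

```text
time_s: 9.6
eef_pos: [0.4776, -0.0487, 0.0933]
orientation: [2.111, 1.822, 0.479]
wrist_force: [0.3, -0.5, 0.7]
grip_width: 0.0001
gripper_force: 0.0
```

```bash
python3 -c "
from where import *
where()
save(grab_frame('wrist'),'pics/w3.png')"
```

```text
u -70.1 v -0.1 z 93.3 tilt 26.4 toolx.V 0.996 F [ 0.3 -0.5  0.7] t 9.6 q [-0.22  0.15  2.15  0.21  0.4  -0.25]
```

View pics/w3.png

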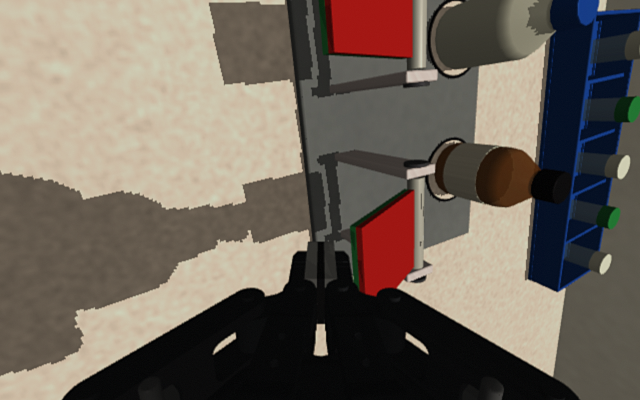

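```bash
cat > tagth.py <<'E'
from fit import *
q=[.5547,.0671,-.0593]
def th(cam='scene'):
    f=grab_frame(cam);T=camT(cam,f,get_state());h=cv2.cvtColor(f['pixels'],cv2.COLOR_RGB2HSV)
    m=(((h[...,0]<8)|(h[...,0]>172))&(h[...,1]>170)&(h[...,2]>40)).astype(np.uint8)
    best=[]
    for t in np.arange(-.1,1.5,.05):
        a=np.zeros_like(m);cv2.fillConvexPoly(a,proj(T,f,model(q,-.12,t)).round().astype(np.int32),1)
        b=a*0;c=proj(T,f,model(q,-.12,.7)).mean(0).astype(int);cv2.circle(b,tuple(int(v) for v in c),30 if cam!='wrist' else 110,1,-1)
        if cam=='scene': b[210:]=0
        mm=m&b; best.append(((a&mm).sum()/max(1,(a|mm).sum()),round(t,2)))
    print(cam,sorted(best)[-3:])
E
python3 - <<'E'
from tagth import *
th('scene');th('side');th('wrist')
from sim import run
key=[(-70,93,26),(-62,110,26),(-50,125,26),(-38,138,20),(-20,146,15),(0,150,10),(20,150,0),(40,140,0),(50,125,0),(50,110,0),(50,97,0)]
run([(u,z,np.radians(t)) for u,z,t in key])
E
```

```text
scene [(np.float64(0.7374301675977654), np.float64(0.35)), (np.float64(0.744927536231884), np.float64(0.5)), (np.float64(0.7450424929178471), np.float64(0.45))]
side [(np.float64(0.49230769230769234), np.float64(0.3)), (np.float64(0.5181347150259067), np.float64(0.4)), (np.float64(0.5233160621761658), np.float64(0.35))]
wrist [(np.float64(0.7850485436893204), np.float64(0.45)), (np.float64(0.7879539415411869), np.float64(0.35)), (np.float64(0.8625409678041257), np.float64(0.4))]
(-70, 93, 26) th 0.44
(-62, 110, 26) th 0.69
(-50, 125, 26) th 0.95
(-38, 138, 20) th 1.21
(-20, 146, 15) th 1.53
(0, 150, 10) th 1.85
(20, 150, 0) th 2.14
(40, 140, 0) th 2.39
(50, 125, 0) th 2.67
(50, 110, 0) th 2.89
(50, 97, 0) th 3.08
```

Emit:
apply_moves --plan '[{"jaw":-1,"dp":[0.7,7.4,-5.8],"angular":[0,0,0]},{"jaw":-1,"dp":[0.7,7.4,-5.8],"angular":[0,0,0]},{"jaw":-1,"dp":[0.8,8.7,-4],"angular":[0,0,0]},{"jaw":-1,"dp":[0.8,8.7,-4],"angular":[0,0,0]},{"jaw":-1,"dp":[0.8,8.3,-3.1],"angular":[0,0,0]},{"jaw":-1,"dp":[0.8,8.3,-3.1],"angular":[0,0,0]},{"jaw":-1,"dp":[0.8,6.6,0.3],"angular":[0.05,0,0]},{"jaw":-1,"dp":[0.8,6.6,0],"angular":[0.05,0,0]},{"jaw":-1,"dp":[0.8,6.6,0],"angular":[0.05,0,0]},{"jaw":-1,"dp":[0,0,0],"angular":[0,0,0]}]'

```text
time_s: 11.05
eef_pos: [0.5291, -0.0512, 0.1465]
orientation: [2.206, 1.911, 0.353]
wrist_force: [0.3, -0.0, 0.1]
grip_width: -0.0003
gripper_force: 0.0
```

```bash
python3 -c "
from where import *
where()
f=grab_frame('side');cv2.imwrite('pics/s4.png',cv2.resize(f['pixels'][115:235,270:410,::-1],None,fx=5,fy=5,interpolation=cv2.INTER_CUBIC))"
```

```text
u -18.4 v 0.4 z 146.5 tilt 17.9 toolx.V 0.996 F [ 0.3 -0.   0.1] t 11.05 q [-0.19  0.21  1.88  0.09  0.75 -0.11]
```

View pics/s4.png

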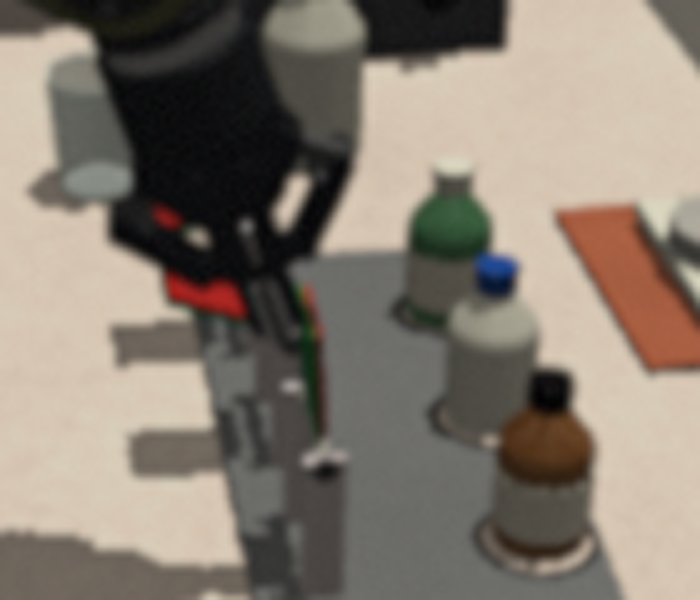

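Emit:
apply_moves --plan '[{"jaw":-1,"dp":[1.1,9.1,1],"angular":[0.063,0,0]},{"jaw":-1,"dp":[1.1,9.1,0.4],"angular":[0.063,0,0]},{"jaw":-1,"dp":[1.2,9.9,1.6],"angular":[0.063,0,0]},{"jaw":-1,"dp":[1.2,10,0.9],"angular":[0.063,0,0]},{"jaw":-1,"dp":[1.2,9.9,5.2],"angular":[0.06,0,0]},{"jaw":-1,"dp":[1.2,10,5],"angular":[0,0,0]},{"jaw":-1,"dp":[0.6,5,7.5],"angular":[0,0,0]},{"jaw":-1,"dp":[0.6,5,7.5],"angular":[0,0,0]},{"jaw":-1,"dp":[0,0,7.5],"angular":[0,0,0]},{"jaw":-1,"dp":[0,0,0],"angular":[0,0,0]}]'

```text
time_s: 12.35
eef_pos: [0.5966, -0.0507, 0.1179]
orientation: [-2.34, -2.043, -0.053]
wrist_force: [0.9, -0.6, 0.3]
grip_width: 0.0001
gripper_force: 0.0
```

```bash
python3 -c "
from where import *
where()"
```

```text
u 48.9 v 4.8 z 117.9 tilt -0.0 toolx.V 0.996 F [ 0.9 -0.6  0.3] t 12.35 q [-0.17  0.52  1.49  0.05  1.14 -0.05]
```

Emit:
apply_moves --plan '[{"jaw":-1,"dp":[-2,0,5],"angular":[0,0,0]},{"jaw":-1,"dp":[0,0,5],"angular":[0,0,0]},{"jaw":-1,"dp":[0,0,4],"angular":[0,0,0]},{"jaw":-1,"dp":[0,0,3],"angular":[0,0,0]},{"jaw":-1,"dp":[0,0,2],"angular":[0,0,0]},{"jaw":-1,"dp":[0,0,1.5],"angular":[0,0,0]},{"jaw":-1,"dp":[0,0,1],"angular":[0,0,0]},{"jaw":-1,"dp":[0,0,1],"angular":[0,0,0]},{"jaw":-1,"dp":[0,0,0.5],"angular":[0,0,0]},{"jaw":-1,"dp":[0,0,0],"angular":[0,0,0]}]'

```text
time_s: 13.6
eef_pos: [0.5969, -0.0517, 0.0955]
orientation: [-2.341, -2.043, -0.053]
wrist_force: [0.5, -0.3, -0.7]
grip_width: -0.0001
gripper_force: 0.1
```

```bash
python3 -c "
from where import *
where()"
```

```text
u 49.2 v 3.9 z 95.5 tilt 0.0 toolx.V 0.996 F [ 0.5 -0.3 -0.7] t 13.6 q [-0.17  0.55  1.51  0.05  1.09 -0.06]
```

Emit:
apply_moves --plan '[{"jaw":-1,"dp":[0,0,0.7],"angular":[0,0,0]},{"jaw":-1,"dp":[0,0,0],"angular":[0,0,0]},{"jaw":-1,"dp":[0,0,-10],"angular":[0,0,0]},{"jaw":-1,"dp":[0,0,-25],"angular":[0,0,0]},{"jaw":-1,"dp":[0,0,-30],"angular":[0,0,0]},{"jaw":-1,"dp":[0,-20,-30],"angular":[0,0,0]},{"jaw":-1,"dp":[0,-30,-30],"angular":[0,0,0]},{"jaw":-1,"dp":[0,-40,0],"angular":[0,0,0]},{"jaw":-1,"dp":[0,0,0],"angular":[0,0,0]},{"jaw":-1,"dp":[0,0,0],"angular":[0,0,0]}]'

```text
time_s: 14.85
eef_pos: [0.5077, -0.0457, 0.2206]
orientation: [-2.341, -2.044, -0.055]
wrist_force: [-0.1, 0.3, 0.8]
grip_width: -0.0002
gripper_force: 0.0
```

```bash
python3 -c "
from where import *
where()
f=grab_frame('side');cv2.imwrite('pics/s5.png',cv2.resize(f['pixels'][115:235,270:410,::-1],None,fx=5,fy=5,interpolation=cv2.INTER_CUBIC))"
```

```text
u -40.1 v 4.7 z 220.6 tilt 0.1 toolx.V 0.996 F [-0.1  0.3  0.8] t 14.85 q [-0.18  0.22  1.65  0.05  1.28 -0.06]
```

View pics/s5.png

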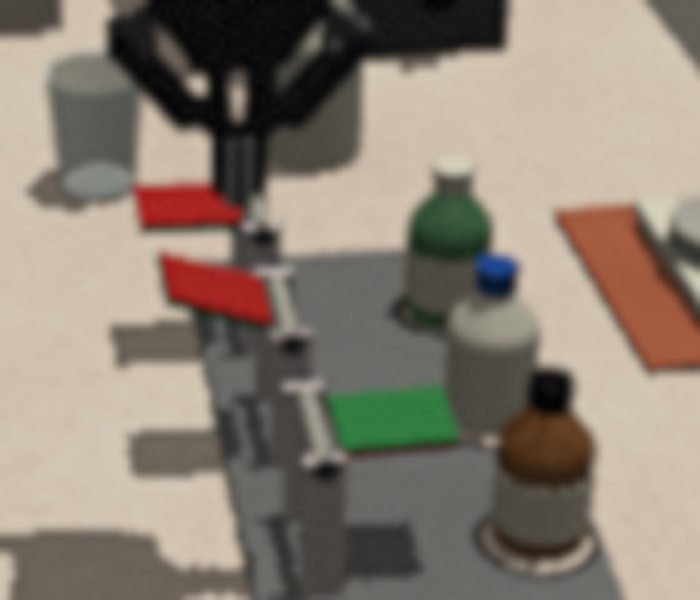

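The picture shows the right tag level on the amber bottle's side, green face up at crop (395,418). The other two tags are still red, and the bottles have not moved.

```bash
python3 -c "
from cell import *
print(sign_off())"
```

```text
the job is handed in; nothing more can be done
None
```

The right tag, in front of the amber bottle, is flipped to green and looks level on the bottle's side; in the last picture the other two tags and the three bottles are unmoved, and the job is handed in (no verdict came back).

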